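Dispense a honey stick and stop it on the chute

ROBOT

A 6-joint arm with a two-finger parallel gripper is mounted at the origin on the work surface. World frame = base frame: x ahead of the robot, y to its left, z up, the work surface at z = 0. Lengths are in m, angles in rad, forces in N, time in s.
With the tool pointing down it reaches from about 0.3 to 0.825 m from the base axis. Payload 5.4 kg.
Tool frame: the origin (TCP) lies midway between the tips of the shut fingers; the grasp point (between the pads) lies 19 mm behind it (manip.grasp_offset is the distance from the TCP to the grasp point, in m); y points along the fingers, x is the direction in which the jaws open and shut, and the axes are right-handed (so a half turn about y gives the same grasp; the last joint's range is limited). The gripper opens to 92 mm and grips with 3 to 60 N. Pads are 20 mm wide; open, the fingers measure 128 mm over their backs; the gripper's body (75 mm by 189 mm) begins 69 mm behind the grasp point.
Start: joints at [-1.431, 0.158, 1.597, -0, 1.386, -0.21], TCP at [0.197, -0.54, 0.194] pointing down, gripper open.
Joint ranges: [-2.91, 2.91], [-0.94, 2.29], [0.18, 2.7], [-1.29, 4.43], [0.17, 2.64], [-3, 3]. Speed limits (rad/s): [2.57, 2.57, 3.14, 3.14, 3.14, 3.14].

INTERFACE

Orientations are given as a unit quaternion [w, x, y, z].
In Python, from workcell import manip gives the robot as it stands. The module is installed in compiled form; this text tells all that it offers.
- The arm moves only by the tool servo_tool, never from a script. Its arguments are lists of equal length, an entry for each row: "delta_pos": the shift along the tool's x, y, z in m, a list of three; "rotation": the turn, a rotation vector about the tool's x, y, z in degrees, a list of three. A call has 1 to 12 rows; each row shifts and turns the pose as measured when the row begins, along the tool's axes as they then stand; what a row does not reach is not made up. A row lasts 1/12 s, in which the tool goes at most 41.7 mm and 7.16 degrees, less where a joint would pass 70% of its speed; a pose out of reach is approached as far as the arm can. A call with a gripper value outside its range is refused whole. "hand" is the opening, from 0 (shut) to 1 (fully open), set as the call begins (left out, the last holds). The fingers move at their own pace and stop on an object; "force" is the grip in N (left out, the last holds). Time passes only in rows, so rows that do not move let the fingers close. It gives the time, the measured TCP pose, the force and the opening at its end, in the units of the state.
- manip.get_state(): the state, without advancing time (a new reading comes with each control period).
- manip.capture(name): name is "scene" or "top" or "wrist"; returns a dict with "frame" (420x560x3 uint8, red, green, blue), "depth" (420x560 float32, m along the optical axis (not along the pixel's ray), 0 where there is no reading), "mtx" (3x3 intrinsics, pixels), "position" and "orientation" of the camera in the world. Camera axes: x right, y down, z forward; pixel columns grow to the right and rows downward; lengths in m; the calibration is good to about 2 mm. A picture is of the moment at which its call begins.
- manip.finish_job(): hands the job in, once; it reports no verdict.
The state is a dict: "t": time; "q": joint angles; "dq": joint speeds; "joint_torque": joint torques, N m; "position": TCP position; "tool_rot": TCP orientation; "force": force on the tool from outside, world axes, zero at the start; "ft_torque": the same for the moment, N m; "gripper_width": finger opening in m.
Only numpy, scipy, OpenCV 4.12 (cv2) and the standard library are available. Lean on these libraries where they do the work, as an engineer would, in place of code of your own. Each camera call takes 0.05 s, during which the arm holds its last target.

TASK

Dispense one honey stick and hold it ready on the dispenser's chute: push the dispenser's steel pad fully down with one fingertip so that the stick pops out of its pocket, and with the other finger stop the rolling stick on the chute before it runs off the end. Only press and block, never lift or carry the stick, and leave the other things on the table where they are. Finish while still holding: one finger keeps the pad fully down and the stick rests, still, against the other finger on the chute.

Things in the scene. Friction and masses are not known exactly. Their poses are not given: they have to be found in the camera images.
- dispenser: Push dispenser for hard honey sticks, fixed on the table, 205 x 120 x 70 mm high. Origin on the table under the middle of the stick's pocket, z up. In a row along its own x: clear magazine of stock sticks (x +53 to +115, top z 65), push pad (+15 to +47), open pocket (-10 to +10, walls to z 66) with the waiting stick, a lip at -10, then the chute, which falls towards own -x.
- chute_start (a point): Top of the lip between pocket and chute, mid-width (dispenser x -10, y 0, z 60), 8 mm above the pocket floor. Pressing the pad raises a lifter under the stick by as much as the pad goes down: after about 8 mm the stick clears the lip and at once rolls down the chute, reaching its end within about half a second.
- chute_end (a point): Middle of the open lower end of the chute, on its surface (dispenser x -75, y 0, z 49). The chute is straight, falls 10 degrees from chute_start to here and is 86 mm wide inside; its side walls stand 8 mm above it.
- pad_top (a point): Centre of the top of the steel push pad, a plate 32 mm (dispenser x) by 50 mm (y), at dispenser x +31, y 0; top at z 70 released, z 58 fully down; moves with the pad. With two level fingertips, one on the pad and one over the chute at dispenser x -44, the second stands about 4 mm above the chute when the pad is fully down.
- push_pad (a joint): Travel of the push pad, m: 0 released, 0.012 fully down (hard stop). Spring, about 2 N at the start and 5.5 N fully down; it comes back up when let go.
- honey_stick: The stick to dispense: a rigid round rod of hard honey candy with wooden ends, 18 mm diameter, 80 mm long, about 30 g. Origin at its centre, own y along the rod. It starts in the dispenser's pocket, lying across it (along dispenser y), centre at dispenser x -1, z 61, top at z 70. It rolls about its y axis.
- plate: White melamine plate, 160 mm diameter, 16 mm high, in front of the chute's end. Origin under its centre. Leave alone.
- jam_jar: Glass jam jar with a twist cap, 66 mm diameter, 85 mm high, beside the dispenser. Origin under its centre. Leave alone.
- butter_dish: Small steel butter dish, open, 85 x 60 x 22 mm, beside the dispenser. Origin under its centre. Leave alone.
- spoon: Spoon lying on the table, 140 mm long, beside the dispenser. Leave alone.
- mug: Mug, 80 mm diameter, 90 mm high, at a side of the table. Origin under its centre. Leave alone.
- tea_tin: Tea tin, 72 mm diameter, 95 mm high, at a side of the table. Origin under its centre. Leave alone.

How it is judged:
By the outcome, as a careful person would: the job done as asked, in the order asked, and still so for the second after the job is handed in, while the arm keeps its last pose, push and grip.
It also fails if it takes over 32 s, if anything falls off the work surface, if the arm or the gripper's body presses on something with over 40 N, if the wrist force passes 120 N, or if a joint passes its speed limit or range.

## Working session

There is one attempt and no reset: what is moved stays moved. The work goes in short steps, Python scripts to look and compute and a tool call to move; the robot and the scene stay as the last step left them, time stands still between calls to the robot, and variables do not carry over. Pictures are saved under pics/ and viewed, and the job is handed in when it is done.

Besides the shell and the picture viewer there is one more tool, called after ">>>" by a JSON object that holds its "fn" and its "kwargs". servo_tool: Moves the arm, as the interface text tells. Its arguments: {"type":"object","properties":{"delta_pos":{"type":"array","items":{"type":"array","items":{"type":"number"}}},"rotation":{"type":"array","items":{"type":"array","items":{"type":"number"}}},"hand":{"type":"number"},"force":{"type":"number"}},"required":["delta_pos","rotation"]}

```bash
mkdir -p pics; ls; python3 - <<'E'
from workcell import manip
import cv2,numpy as np
s=manip.get_state();print({k:np.round(v,3).tolist() for k,v in s.items()})
for n in("scene","top"):
    c=manip.capture(n);cv2.imwrite(f"pics/{n}0.png",c["frame"][:,:,::-1]);np.savez(f"{n}0.npz",**c)
    print(n,c["mtx"].tolist(),c["position"],c["orientation"],(c["depth"]>0).mean())
E
```

```text
pics
{'t': 0.0, 'q': [-1.431, 0.159, 1.598, -0.0, 1.386, -0.21], 'dq': [-0.001, 0.0, -0.001, 0.002, 0.0, 0.001], 'joint_torque': [-0.001, -38.557, -32.211, 0.07, 0.038, -0.0], 'position': [0.197, -0.54, 0.193], 'tool_rot': [0.58, -0.579, 0.406, -0.405], 'force': [-0.412, -0.027, -0.196], 'ft_torque': [-0.037, -0.007, 0.059], 'gripper_width': 0.092}
scene [[507.2455408859159, 0.0, 275.4104707125669], [0.0, 507.2455408859159, 210.51418862825662], [0.0, 0.0, 1.0]] [ 1.44422485 -0.33367274  1.17670215] [-0.28755267  0.76268823  0.54590871 -0.19391699] 0.9960586734693877
top [[529.3925356903363, 0.0, 276.0898763648175], [0.0, 529.3925356903363, 207.50652058562045], [0.0, 0.0, 1.0]] [ 0.34685383 -0.00842109  1.40309666] [ 0.05768572 -0.70058608  0.70858453 -0.0613145 ] 0.9962670068027211
```

View pics/scene0.png

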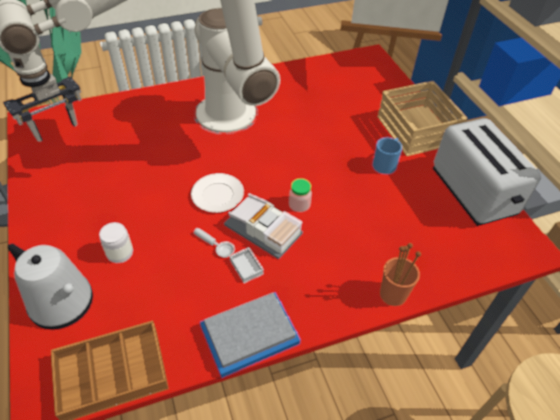

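View pics/top0.png

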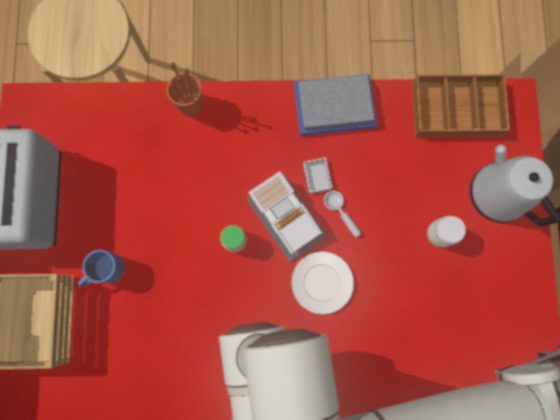

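The top view shows the dispenser around (286,215), with the stick (orange) near (290,217). The chute falls toward the plate at (323,283). I'll zoom in on it.

```bash
python3 - <<'E'
import cv2,numpy as np
for n,(x,y) in(("top",(235,160)),("scene",(210,170))):
    f=np.load(n+"0.npz")["frame"][y:y+110,x:x+110,::-1]
    cv2.imwrite(f"pics/{n}_z.png",cv2.resize(f,(594,594),interpolation=cv2.INTER_CUBIC)) #x5.4
E
```

```text
(no output)
```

View pics/top_z.png

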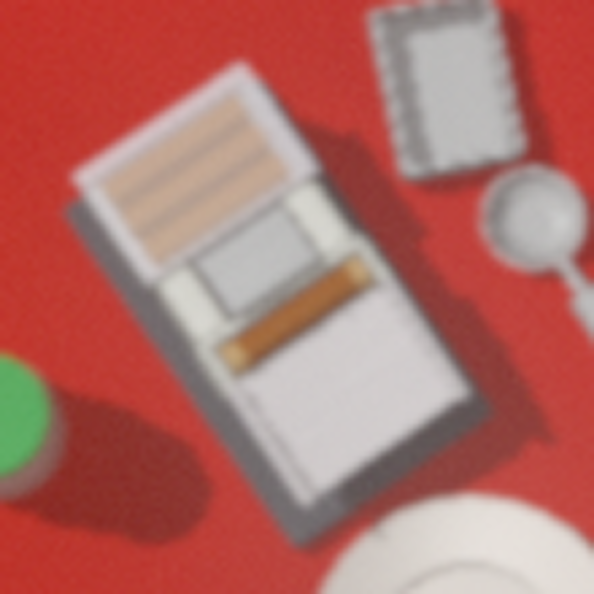

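View pics/scene_z.png

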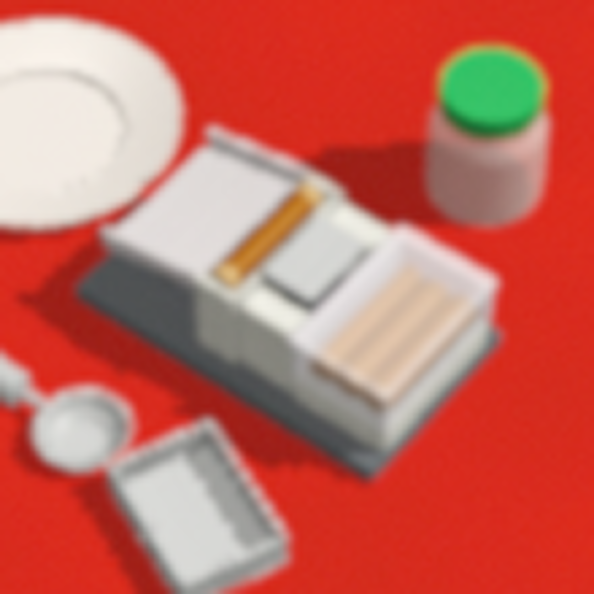

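```bash
cat > h.py <<'E'
import cv2,numpy as np
from scipy.spatial.transform import Rotation as R
def Rq(q): return R.from_quat([q[1],q[2],q[3],q[0]]).as_matrix()
def cast(c,uv,z):
    d=Rq(c["orientation"])@np.linalg.inv(c["mtx"])@np.array([uv[0],uv[1],1.]); p=c["position"]
    return p+d*(z-p[2])/d[2]
def stick(c,roi=None,z=.065):
    hsv=cv2.cvtColor(c["frame"],cv2.COLOR_RGB2HSV)
    m=cv2.inRange(hsv,(9,110,80),(28,255,255))
    if roi is not None:
        k=np.zeros_like(m);x0,y0,x1,y1=roi;k[y0:y1,x0:x1]=255;m&=k
    n,l,st,ce=cv2.connectedComponentsWithStats(m)
    i=1+np.argmax(st[1:,4]); ys,xs=np.where(l==i)
    pts=np.array([cast(c,(x,y),z)[:2] for x,y in zip(xs,ys)])
    m_=pts.mean(0);w,v=np.linalg.eigh(np.cov((pts-m_).T))
    d=v[:,1];return m_,d,np.degrees(np.arctan2(d[1],d[0]))%180,np.ptp((pts-m_)@d),len(xs)
E
python3 - <<'E'
from h import *
t=np.load("top0.npz");s=np.load("scene0.npz")
print("top",stick(t,(265,190,315,240),.067))
print("scene",stick(s,(240,195,280,230),.067))
zt=lambda u,v:(235+u/5.4,160+v/5.4)
zs=lambda u,v:(210+u/5.4,170+v/5.4)
for n,c,f,L in(("top",t,zt,[(197,262),(283,208),(322,262),(238,318)]),("scene",s,zs,[(265,272),(322,218),(368,250),(312,303)])):
    P=np.array([cast(c,f(*p),.07)[:2] for p in L]);print(n,"pad",P.mean(0));print(P)
# chute end wall corners z~.057
print(cast(t,zt(310,503),.055),cast(t,zt(472,395),.055))
print(cast(s,zs(103,232),.055),cast(s,zs(212,130),.055))
E
```

```text
top (array([ 0.54702518, -0.05041159]), array([-0.56288995,  0.82653186]), np.float64(124.25589327191129), np.float64(0.06414790102330173), 130)
scene (array([ 0.54782019, -0.0487234 ]), array([-0.57745766,  0.81642063]), np.float64(125.27192588741735), np.float64(0.07033213915261274), 89)
top pad [ 0.57056208 -0.03463229]
[[ 0.57108626 -0.00482575]
 [ 0.59661565 -0.0458905 ]
 [ 0.57043578 -0.06393896]
 [ 0.54411065 -0.02387395]]
scene pad [ 0.57684415 -0.03059336]
[[ 0.5757458  -0.05886275]
 [ 0.54990226 -0.0185981 ]
 [ 0.57853888 -0.00272994]
 [ 0.60318967 -0.04218267]]
[ 0.45780248 -0.05687972  0.055     ] [ 0.50816613 -0.13463806  0.055     ]
[ 0.51027504 -0.12892213  0.055     ] [ 0.45786894 -0.05152171  0.055     ]
```

```bash
cat >> h.py <<'E'
YAW=34.5; O=np.array([.5484,-.049])
def plan(s,tx,tz,O=O,YAW=YAW,ty=0):
    M=Rq(s["tool_rot"]); a=np.radians(YAW); ex=np.array([np.cos(a),np.sin(a)]);ey=np.array([-ex[1],ex[0]])
    tgt=np.r_[O+tx*ex+ty*ey,tz]; d=tgt-s["position"]
    out=[]
    for sg in(1,-1):
        x=sg*np.r_[ex,0];y=np.array([0,0,-1.]);T=np.c_[x,y,np.cross(x,y)]
        rv=R.from_matrix(M.T@T).as_rotvec(degrees=True); out.append(rv.round(2).tolist())
    p=s["position"][:2]-O
    print("t",s["t"],"pos",s["position"].round(4),"disp",(p@ex).round(4),(p@ey).round(4),"F",np.round(s["force"],2),"w",s["gripper_width"])
    print("delta tool",(M.T@d).round(4),"in target tool frames",(np.c_[np.r_[ex,0],[0,0,-1],np.cross(np.r_[ex,0],[0,0,-1])].T@d).round(4),"rot+",out[0],"rot-",out[1])
E
python3 - <<'E'
from h import *
from workcell import manip
s=manip.get_state();plan(s,-.0065,.16);print(s["q"].round(3),Rq(s["tool_rot"]).round(3))
E
```

```text
t 0.1 pos [ 0.1969 -0.5396  0.1934] disp -0.5675 -0.2053 F [0.34 0.12 0.27] w 0.09182228276236323
delta tool [-0.3388  0.0341  0.492 ] in target tool frames [0.561  0.0334 0.2053] rot+ [-0.1, -104.46, -0.05] rot- [0.05, 75.54, -0.09]
[-1.431  0.159  1.598 -0.     1.386 -0.21 ] [[ 0.343 -0.     0.939]
 [-0.939  0.002  0.343]
 [-0.002 -1.     0.   ]]
```

>>> {"fn": "servo_tool", "kwargs": {"delta_pos": [[-0.02, 0, 0.03], [-0.02, 0, 0.03], [-0.02, 0, 0.03], [-0.02, 0, 0.03], [-0.02, 0, 0.03], [-0.02, 0, 0.03], [-0.02, 0, 0.03], [-0.02, 0, 0.03], [-0.02, 0, 0.03], [-0.02, 0, 0.03], [-0.02, 0, 0.03], [-0.02, 0, 0.03]], "rotation": [[0, 0, 0], [0, 0, 0], [0, 0, 0], [0, 0, 0], [0, 0, 0], [0, 0, 0], [0, 0, 0], [0, 0, 0], [0, 0, 0], [0, 0, 0], [0, 0, 0], [0, 0, 0]], "hand": 0.62}}

```text
t: 1.1
position: [0.4579, -0.1782, 0.1884]
tool_rot: [0.578, -0.575, 0.412, -0.406]
force: [1.1, -0.1, 0.2]
gripper_width: 0.0567
```

>>> {"fn": "servo_tool", "kwargs": {"delta_pos": [[0, 0, 0], [0, 0, 0], [0, 0, 0], [0, 0, 0], [0, 0, 0], [0, 0, 0], [0, 0, 0], [0, 0, 0], [0, 0, 0], [0, 0, 0], [0, 0, 0], [0, 0, 0]], "rotation": [[0, -7, 0], [0, -7, 0], [0, -7, 0], [0, -7, 0], [0, -7, 0], [0, -7, 0], [0, -7, 0], [0, -7, 0], [0, -7, 0], [0, -7, 0], [0, -7, 0], [0, -7, 0]]}}

```text
t: 2.1
position: [0.4585, -0.1663, 0.1826]
tool_rot: [0.707, -0.694, -0.091, 0.098]
force: [0.2, -0.3, -0.7]
gripper_width: 0.0572
```

```bash
python3 - <<'E'
from h import *
from workcell import manip
s=manip.get_state();plan(s,-.0065,.16);print(s["q"].round(3))
E
```

```text
t 2.1 pos [ 0.4585 -0.1663  0.1826] disp -0.1405 -0.0457 F [ 0.15 -0.27 -0.68] w 0.05721524917606876
delta tool [0.1119 0.0233 0.0867] in target tool frames [0.134  0.0226 0.0457] rot+ [-1.15, -19.11, -0.29] rot- [0.42, 160.88, -1.63]
[-0.601 -0.046  1.834  0.006  1.374 -0.87 ]
```

>>> {"fn": "servo_tool", "kwargs": {"delta_pos": [[0, 0, 0], [0, 0, 0], [0, 0, 0], [0, 0, 0], [0.027, 0, 0.009], [0.027, 0, 0.009], [0.027, 0, 0.009], [0.027, 0, 0.009], [0.026, 0, 0.009], [0, 0, 0], [0, 0, 0]], "rotation": [[-0.4, -6.5, 0], [-0.4, -6.5, 0], [-0.4, -6.5, 0], [0, 0, 0], [0, 0, 0], [0, 0, 0], [0, 0, 0], [0, 0, 0], [0, 0, 0], [0, 0, 0], [0, 0, 0]]}}

```text
t: 3.02
position: [0.5415, -0.0464, 0.1773]
tool_rot: [0.677, -0.674, -0.206, 0.214]
force: [0.3, 0.1, -0.2]
gripper_width: 0.0564
```

```bash
python3 - <<'E'
from h import *
from workcell import manip
c=manip.capture("wrist");np.savez("w1.npz",**c);cv2.imwrite("pics/w1.png",c["frame"][:,:,::-1])
s=manip.get_state();plan(s,-.0065,.16);print(s["q"].round(3))
E
```

```text
t 3.0667 pos [ 0.5414 -0.0465  0.1773] disp -0.0044 0.006 F [-0.49 -0.06 -1.02] w 0.057077989924256174
delta tool [-0.0019  0.0173 -0.0061] in target tool frames [-0.0021  0.0173 -0.006 ] rot+ [-0.4, 0.01, -0.51] rot- [-0.8, -179.99, 0.62]
[-0.306  0.1    1.695 -0.003  1.357 -0.908]
```

View pics/w1.png

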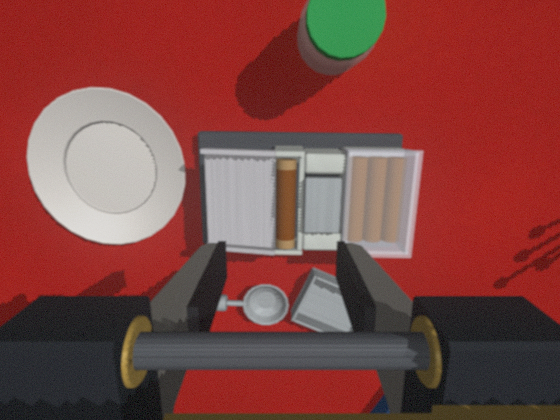

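The wrist view shows the fingers at (205,245) and (355,245). The stick is at (287,203), the pad at (323,205) and the chute at (240,203). I'll refine the pose from this.

```bash
python3 - <<'E'
from h import *
c=np.load("w1.npz")
m,d,a,L,n=stick(c,(265,150,303,255),.067);print("stick",m,a,L,n,"yaw",a-90)
cv2.imwrite("pics/w1z.png",cv2.resize(c["frame"][120:265,190:430,::-1],None,fx=3.3,fy=3.3,interpolation=cv2.INTER_CUBIC))
E
```

```text
stick [ 0.54714892 -0.04779011] 123.87418575392073 0.06652184487405183 1300 yaw 33.87418575392073
```

View pics/w1z.png

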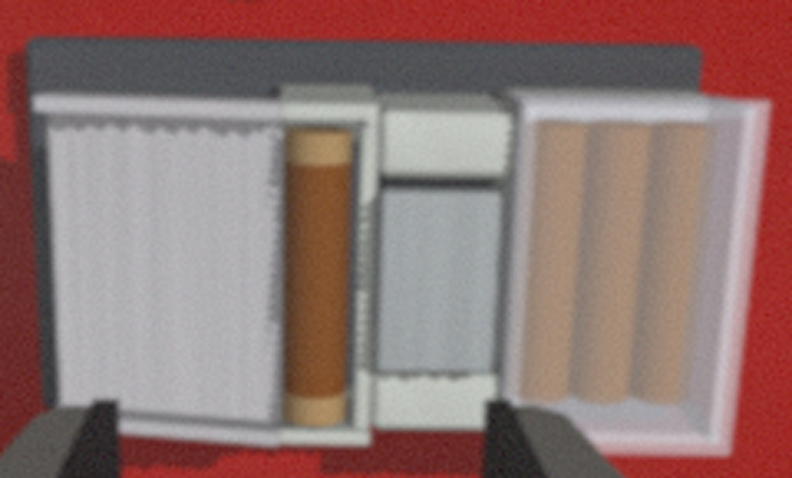

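```bash
python3 - <<'E'
from h import *
c=np.load("w1.npz");z=lambda u,v:(190+u/3.3,120+v/3.3)
P=np.array([cast(c,z(*p),.07)[:2] for p in[(382,188),(502,190),(496,374),(378,372)]])
print("pad",P.mean(0),np.linalg.norm(np.diff(P,axis=0),axis=1))
S=np.array([cast(c,z(*p),.066)[:2] for p in[(320,130),(316,425)]]);print("stick",S.mean(0),np.linalg.norm(S[1]-S[0]))
E_=np.array([cast(c,z(*p),.0492)[:2] for p in[(47,127),(62,418)]]);print("chute end",E_.mean(0))
L=np.array([cast(c,z(*p),.06)[:2] for p in[(284,130),(280,425)]]);print("lip",L.mean(0))
for n,V in(("end->pad",P.mean(0)-E_.mean(0)),("pad edges",P[1]-P[0]),("2",P[2]-P[3]),("stick n",(S[0]-S[1])@np.array([[0,-1],[1,0]]))):print(n,np.degrees(np.arctan2(V[1],V[0])),np.linalg.norm(V))
E
```

```text
pad [ 0.57403985 -0.02938776] [0.0309426  0.05012742 0.03174195]
stick [ 0.54824641 -0.048336  ] 0.0814544228013587
chute end [ 0.48883054 -0.09292577]
lip [ 0.54109822 -0.05519378]
end->pad 36.710785774288404 0.10629066786910289
pad edges 33.623006226955226 0.03094259844051856
2 33.65021373275889 0.03174195243812204
stick n 33.9741842480816 0.0814544228013587
```

```bash
sed -i 's/^YAW=.*/YAW=34.0; O=np.array([.549,-.048])/' h.py; python3 - <<'E'
from h import *
from workcell import manip
plan(manip.get_state(),-.0065,.085)
E
```

```text
t 3.0667 pos [ 0.5414 -0.0465  0.1773] disp -0.0055 0.0055 F [-0.49 -0.06 -1.02] w 0.057077989924256174
delta tool [-0.0002  0.0923 -0.0061] in target tool frames [-0.001   0.0923 -0.0055] rot+ [-0.39, 0.51, -0.51] rot- [-0.8, -179.49, 0.62]
```

>>> {"fn": "servo_tool", "kwargs": {"delta_pos": [[-0.001, 0.012, -0.0055], [0, 0.02, 0], [0, 0.02, 0], [0, 0.02, 0], [0, 0.01, 0], [0, 0.005, 0], [0, 0, 0], [0, 0, 0]], "rotation": [[-0.4, 0.5, -0.5], [0, 0, 0], [0, 0, 0], [0, 0, 0], [0, 0, 0], [0, 0, 0], [0, 0, 0], [0, 0, 0]]}}

```text
t: 3.73
position: [0.5415, -0.059, 0.0888]
tool_rot: [-0.677, 0.679, 0.201, -0.2]
force: [0.7, -0.2, 0.9]
gripper_width: 0.0572
```

```bash
python3 - <<'E'
from h import *
from workcell import manip
c=manip.capture("wrist");np.savez("w2.npz",**c);cv2.imwrite("pics/w2.png",c["frame"][:,:,::-1])
plan(manip.get_state(),-.0065,.075)
E
```

```text
t 3.7833 pos [ 0.5417 -0.059   0.089 ] disp -0.0122 -0.0051 F [ 0.91 -0.04 -0.54] w 0.05700640381514324
delta tool [0.0056 0.014  0.0052] in target tool frames [0.0057 0.014  0.0051] rot+ [0.21, -1.0, 0.02] rot- [-0.03, 179.0, 0.33]
```

View pics/w2.png

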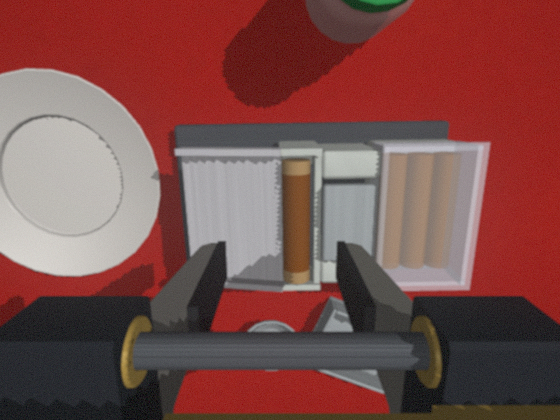

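>>> {"fn": "servo_tool", "kwargs": {"delta_pos": [[0, 0, 0], [0.0057, 0.005, 0.005], [0, 0, 0], [0, 0, 0]], "rotation": [[0.2, -1, 0], [0, 0, 0], [0, 0, 0], [0, 0, 0]]}}

```text
t: 4.12
position: [0.5464, -0.0519, 0.0873]
tool_rot: [-0.675, 0.677, 0.209, -0.205]
force: [0.3, -0.3, 0.8]
gripper_width: 0.0569
```

```bash
python3 - <<'E'
from h import *
from workcell import manip
c=manip.capture("scene");cv2.imwrite("pics/s2.png",cv2.resize(c["frame"][140:280,180:340,::-1],None,fx=4,fy=4,interpolation=cv2.INTER_CUBIC))
plan(manip.get_state(),-.0065,.058)
E
```

```text
t 4.1667 pos [ 0.5462 -0.0517  0.0871] disp -0.0044 -0.0015 F [ 0.08  0.87 -0.38] w 0.056999559885102934
delta tool [-0.0023  0.029   0.0017] in target tool frames [-0.0021  0.0291  0.0015] rot+ [0.25, 0.07, 0.25] rot- [0.39, -179.93, -0.39]
```

View pics/s2.png

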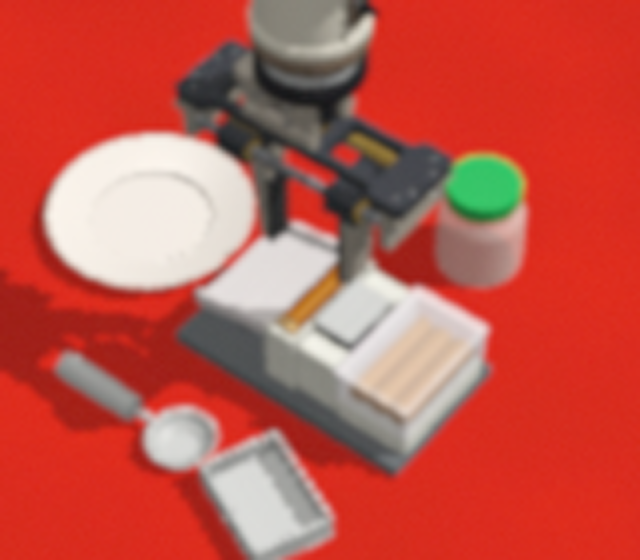

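```bash
python3 - <<'E'
from h import *
c=np.load("scene0.npz")
a=np.radians(34);ex=np.array([np.cos(a),np.sin(a)]);ey=np.array([-ex[1],ex[0]])
for u,v in((354,280),(277,235)):
    p=cast(c,(180+u/4,140+v/4),.087)[:2]-O if 0 else cast(c,(180+u/4,140+v/4),.087)[:2]-np.array([.549,-.048]);print((p@ex).round(4),(p@ey).round(4))
E
```

```text
0.0225 0.0113
-0.0473 0.0114
```

```bash
python3 - <<'E'
from h import *
from workcell import manip
s=manip.get_state();M=Rq(s["tool_rot"])
for n,roi,k in(("scene",(180,140,340,280),5),("top",(220,150,350,270),5)):
    c=manip.capture(n); f=c["frame"][:,:,::-1].copy()
    x0,y0,x1,y1=roi; im=cv2.resize(f[y0:y1,x0:x1],None,fx=k,fy=k,interpolation=cv2.INTER_CUBIC)
    def pr(p):
        q=Rq(c["orientation"]).T@(p-c["position"]);q=c["mtx"]@(q/q[2]);return int((q[0]-x0)*k),int((q[1]-y0)*k)
    for dx in(-.0285,.0285):
        for dz in(-.01,.01): cv2.circle(im,pr(s["position"]+M@np.array([dx,0,dz])),3,(255,0,0),-1)
    cv2.circle(im,pr(np.r_[.549,-.048,.07]),3,(0,255,0),-1)
    a=np.radians(34);ex=np.array([np.cos(a),np.sin(a),0])
    cv2.circle(im,pr(np.r_[.549,-.048,.07]+.031*ex),3,(0,255,0),-1)
    cv2.imwrite(f"pics/{n}_3.png",im)
E
```

```text
(no output)
```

View pics/scene_3.png

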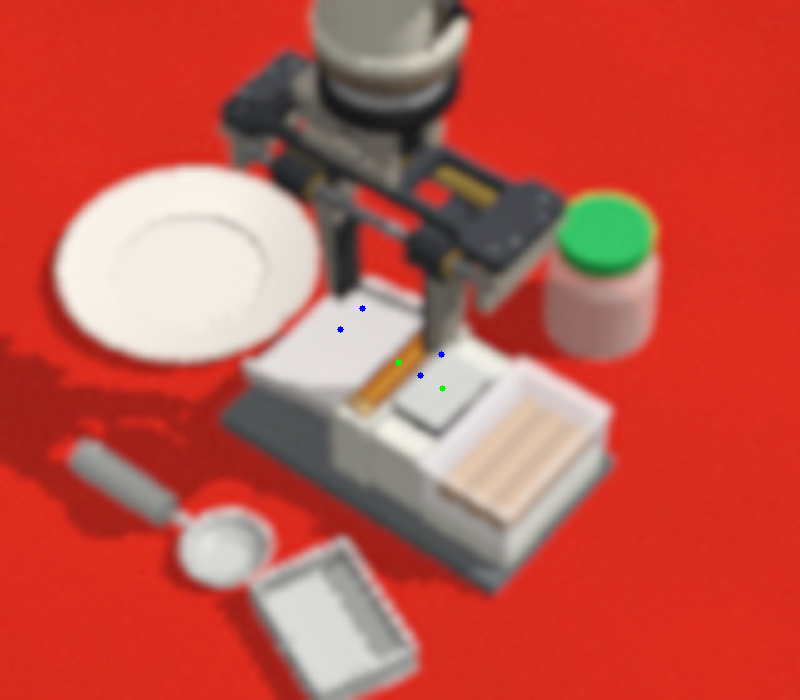

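View pics/top_3.png

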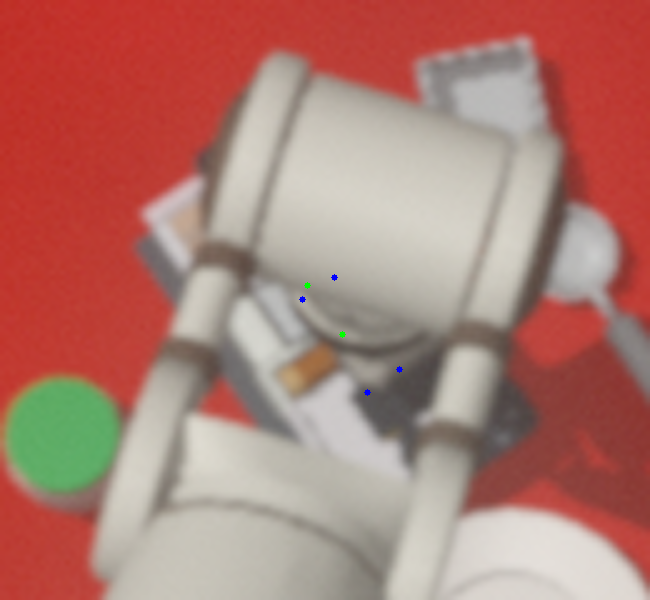

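The scene view puts the visible fingertips about 5 px above where I predicted them. The depth image should show where the tips really are.

```bash
python3 - <<'E'
from h import *
from workcell import manip
c=manip.capture("scene");s=manip.get_state();np.savez("s4.npz",**c)
M=Rq(s["tool_rot"]);D=c["depth"];K=np.linalg.inv(c["mtx"])
print(s["position"])
for n,us in(("padF",range(263,275)),("chuteF",range(244,255))):
  for v in range(180,214,3) :
    row=[]
    for u in us:
        d=D[v,u]
        p=Rq(c["orientation"])@(K@np.array([u,v,1.])*d)+c["position"]
        q=M.T@(p-s["position"])
        row.append("%d,%d,%d"%tuple((q*1000).round()))
    print(n,v,row[::2])
E
```

```text
[ 0.5458887  -0.05201167  0.08679139]
padF 180 ['34,-153,-21', '40,-156,-20', '-97,84,170', '33,-131,6', '40,-135,6', '41,-130,13']
padF 183 ['35,-144,-22', '43,-150,-24', '47,-151,-22', '51,-150,-18', '56,-152,-16', '50,-133,1']
padF 186 ['37,-137,-25', '39,-132,-19', '44,-135,-18', '56,-147,-24', '62,-151,-24', '67,-154,-23']
padF 189 ['43,-136,-33', '45,-132,-27', '51,-135,-26', '53,-132,-21', '59,-135,-20', '73,-153,-30']
padF 192 ['42,-122,-32', '48,-125,-31', '57,-134,-34', '57,-127,-25', '60,-125,-21', '58,-115,-10']
padF 195 ['-67,83,110', '50,-118,-34', '55,-119,-31', '59,-119,-28', '45,-86,-1', '72,-127,-28']
padF 198 ['-60,84,101', '30,-70,-8', '40,-81,-12', '48,-86,-13', '45,-74,0', '-36,86,121']
padF 201 ['-16,18,44', '32,-62,-10', '40,-69,-12', '43,-65,-6', '42,-56,4', '-30,89,113']
padF 204 ['-14,28,41', '32,-50,-10', '37,-50,-7', '45,-56,-8', '42,-44,4', '-20,83,99']
padF 207 ['-1,16,24', '31,-35,-9', '39,-41,-9', '41,-37,-3', '42,-31,4', '18,24,47']
padF 210 ['5,19,17', '30,-19,-6', '37,-26,-8', '21,14,23', '20,24,34', '28,17,33']
padF 213 ['10,22,10', '16,20,11', '2
[... 472 characters left out ...]
,-54,-10', '-28,-56,-8', '-29,-48,1', '-29,-41,9', '-100,88,106']
chuteF 195 ['-114,84,74', '-35,-40,-9', '-29,-44,-8', '-30,-34,2', '-30,-26,11', '-92,87,95']
chuteF 198 ['-106,84,64', '-36,-28,-9', '-32,-26,-5', '-30,-22,2', '-59,36,45', '-52,33,47']
chuteF 201 ['-71,36,22', '-64,32,23', '-58,31,26', '-53,31,29', '-53,38,37', '-44,31,36']
chuteF 204 ['-65,39,15', '-59,37,17', '-52,34,18', '-45,29,19', '-43,34,26', '-37,32,28']
chuteF 207 ['-52,31,0', '-50,34,6', '-43,31,7', '-39,31,11', '-34,31,15', '-27,26,14']
chuteF 210 ['-46,33,-8', '-40,29,-7', '-36,30,-2', '-29,26,-2', '-25,28,3', '-20,28,7']
chuteF 213 ['-38,30,-18', '-33,29,-15', '-28,29,-12', '-24,30,-8', '-20,32,-3', '-12,24,-5']
```

The tips sit about 15 mm behind the TCP at this opening, but their lateral positions match. I'll go down by feel.

>>> {"fn": "servo_tool", "kwargs": {"delta_pos": [[-0.002, 0.002, 0.0015], [0, 0.006, 0], [0, 0.006, 0], [0, 0.003, 0], [0, 0, 0], [0, 0, 0]], "rotation": [[0.25, 0, 0.25], [0, 0, 0], [0, 0, 0], [0, 0, 0], [0, 0, 0], [0, 0, 0]]}}

```text
t: 4.82
position: [0.5425, -0.0519, 0.0673]
tool_rot: [0.677, -0.676, -0.206, 0.208]
force: [0.9, -0.7, 0.5]
gripper_width: 0.0573
```

```bash
python3 - <<'E'
from h import *
from workcell import manip
c=manip.capture("wrist");cv2.imwrite("pics/w5.png",c["frame"][:,:,::-1])
plan(manip.get_state(),-.0065,.058)
c=manip.capture("scene");cv2.imwrite("pics/s5.png",cv2.resize(c["frame"][160:260,200:330,::-1],None,fx=6,fy=6,interpolation=cv2.INTER_CUBIC))
E
```

```text
t 4.8667 pos [ 0.5424 -0.0519  0.0673] disp -0.0076 0.0004 F [-0.1  -0.33 -0.58] w 0.05676588300873187
delta tool [ 0.0011  0.0093 -0.0005] in target tool frames [ 0.0011  0.0093 -0.0004] rot+ [-0.1, 0.03, -0.11] rot- [-0.18, -179.97, 0.16]
```

View pics/w5.png

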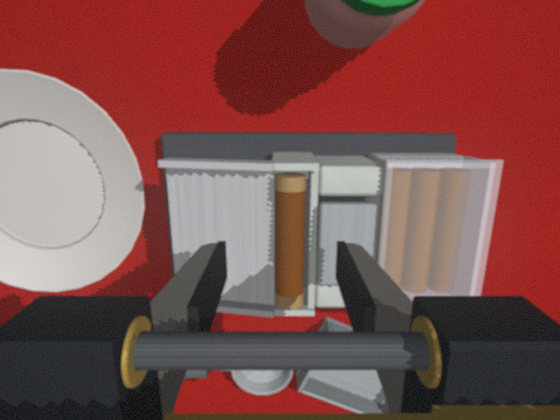

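View pics/s5.png

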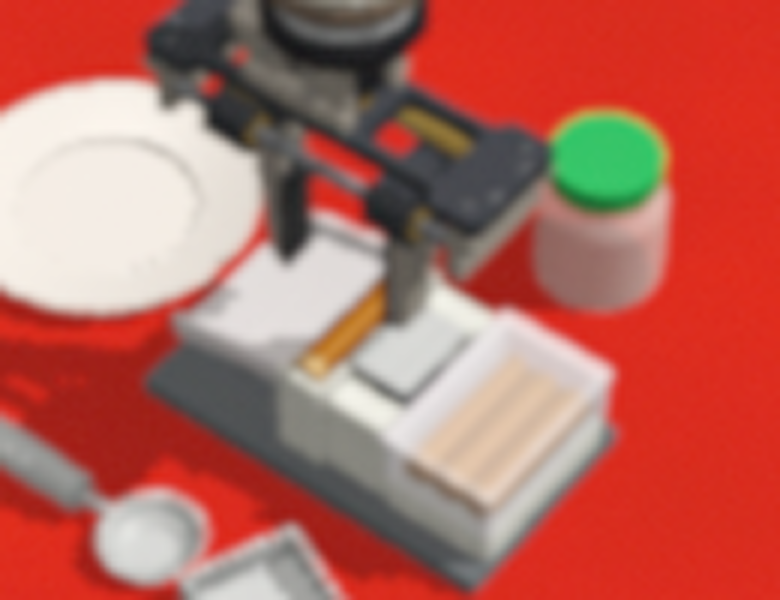

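Both tips are still hovering, with the pad finger over the pad. I'll keep going down slowly.

>>> {"fn": "servo_tool", "kwargs": {"delta_pos": [[0.001, 0.003, 0], [0, 0.003, 0], [0, 0.001, 0], [0, 0, 0], [0, 0, 0]], "rotation": [[0, 0, 0], [0, 0, 0], [0, 0, 0], [0, 0, 0], [0, 0, 0]]}}

```text
t: 5.33
position: [0.5442, -0.0515, 0.0605]
tool_rot: [0.676, -0.676, -0.207, 0.207]
force: [0.8, -0.5, -0.5]
gripper_width: 0.0571
```

```bash
python3 - <<'E'
from h import *
from workcell import manip
plan(manip.get_state(),-.0065,.043)
E
```

```text
t 5.3333 pos [ 0.5442 -0.0515  0.0605] disp -0.006 -0.0002 F [ 0.83 -0.5  -0.48] w 0.05707249083285273
delta tool [-0.0005  0.0175  0.0002] in target tool frames [-0.0005  0.0175  0.0002] rot+ [-0.02, 0.03, -0.04] rot- [-0.07, -179.97, 0.03]
```

>>> {"fn": "servo_tool", "kwargs": {"delta_pos": [[0, 0.002, 0], [0, 0.002, 0], [0, 0, 0], [0, 0, 0]], "rotation": [[0, 0, 0], [0, 0, 0], [0, 0, 0], [0, 0, 0]]}}

```text
t: 5.67
position: [0.5443, -0.0515, 0.0562]
tool_rot: [-0.676, 0.676, 0.207, -0.207]
force: [0.3, -0.5, -0.4]
gripper_width: 0.0573
```

>>> {"fn": "servo_tool", "kwargs": {"delta_pos": [[0, 0.002, 0], [0, 0, 0]], "rotation": [[0, 0, 0], [0, 0, 0]]}}

```text
t: 5.83
position: [0.5443, -0.0515, 0.0541]
tool_rot: [-0.676, 0.676, 0.207, -0.207]
force: [-0.3, 0.1, 0.1]
gripper_width: 0.0568
```

```bash
python3 - <<'E'
from h import *
from workcell import manip
c=manip.capture("scene");cv2.imwrite("pics/s6.png",cv2.resize(c["frame"][160:260,200:330,::-1],None,fx=6,fy=6,interpolation=cv2.INTER_CUBIC))
plan(manip.get_state(),-.0065,.043)
E
```

```text
t 5.8833 pos [ 0.5445 -0.0516  0.0543] disp -0.0058 -0.0005 F [0.01 0.59 0.24] w 0.0565866889687801
delta tool [-0.0007  0.0113  0.0005] in target tool frames [-0.0007  0.0113  0.0005] rot+ [0.01, 0.03, -0.02] rot- [-0.03, -179.97, -0.02]
```

View pics/s6.png

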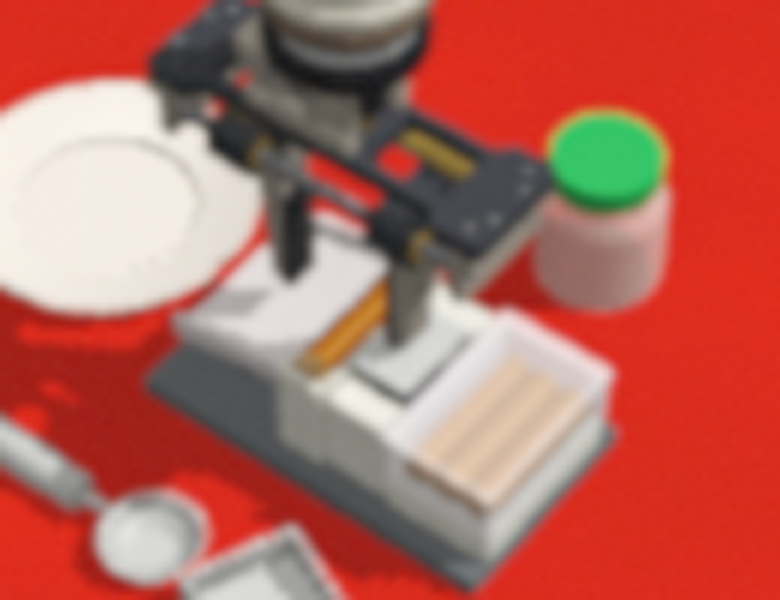

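>>> {"fn": "servo_tool", "kwargs": {"delta_pos": [[-0.0005, 0.002, 0.0005], [0, 0, 0], [0, 0, 0]], "rotation": [[0, 0, 0], [0, 0, 0], [0, 0, 0]]}}

```text
t: 6.13
position: [0.5439, -0.0515, 0.0523]
tool_rot: [-0.676, 0.676, 0.207, -0.207]
force: [0.1, 0.0, -0.0]
gripper_width: 0.0568
```

>>> {"fn": "servo_tool", "kwargs": {"delta_pos": [[0, 0.002, 0], [0, 0, 0], [0, 0, 0]], "rotation": [[0, 0, 0], [0, 0, 0], [0, 0, 0]]}}

```text
t: 6.38
position: [0.5441, -0.0516, 0.0502]
tool_rot: [-0.676, 0.676, 0.207, -0.207]
force: [0.7, -0.3, 1.2]
gripper_width: 0.0576
```

>>> {"fn": "servo_tool", "kwargs": {"delta_pos": [[0, 0.001, 0], [0, 0, 0]], "rotation": [[0, 0, 0], [0, 0, 0]]}}

```text
t: 6.55
position: [0.5442, -0.0516, 0.0495]
tool_rot: [-0.676, 0.676, 0.207, -0.207]
force: [-0.7, 1.4, 3.1]
gripper_width: 0.0572
```

```bash
python3 - <<'E'
from h import *
from workcell import manip
c=manip.capture("scene");cv2.imwrite("pics/s7.png",cv2.resize(c["frame"][160:260,200:330,::-1],None,fx=6,fy=6,interpolation=cv2.INTER_CUBIC))
plan(manip.get_state(),-.0065,.043)
c=manip.capture("wrist");cv2.imwrite("pics/w7.png",c["frame"][:,:,::-1])
s=manip.get_state();print(s["force"])
E
```

```text
t 6.6 pos [ 0.5442 -0.0516  0.0496] disp -0.006 -0.0003 F [-1.33  0.28  2.68] w 0.05698744840597778
delta tool [-0.0005  0.0066  0.0003] in target tool frames [-0.0005  0.0066  0.0003] rot+ [0.06, 0.04, 0.01] rot- [0.02, -179.96, -0.09]
[-0.73614251  0.19679151  1.33460485]
```

View pics/s7.png

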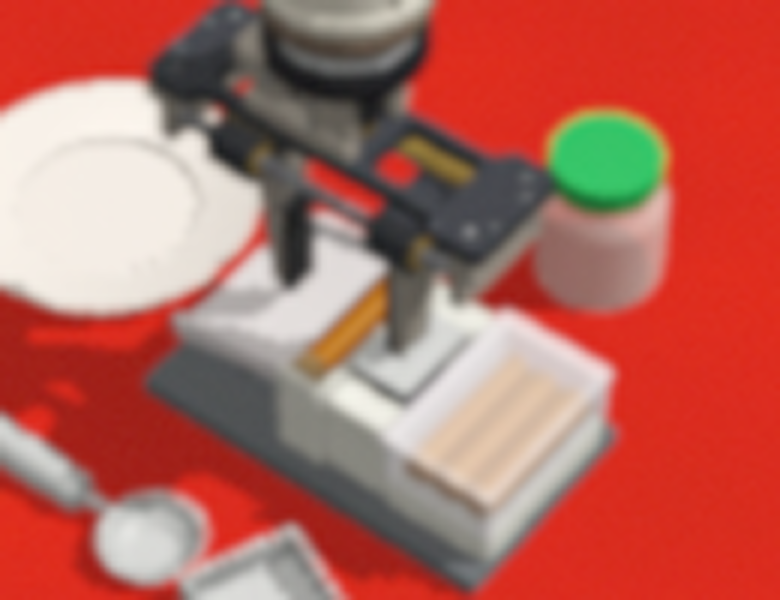

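View pics/w7.png

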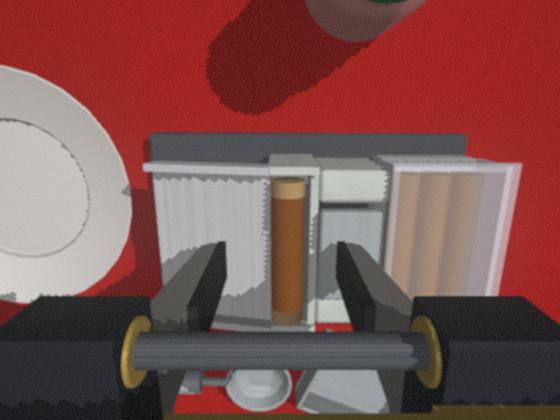

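The pad touches at a TCP height of about 0.050, so full travel puts the TCP at about 0.038. I'll press in one continuous move.

>>> {"fn": "servo_tool", "kwargs": {"delta_pos": [[0, 0.003, 0], [0, 0.003, 0], [0, 0.003, 0], [0, 0.002, 0], [0, 0.001, 0], [0, 0.001, 0], [0, 0.001, 0], [0, 0.001, 0]], "rotation": [[0, 0, 0], [0, 0, 0], [0, 0, 0], [0, 0, 0], [0, 0, 0], [0, 0, 0], [0, 0, 0], [0, 0, 0]]}}

```text
t: 7.32
position: [0.5446, -0.0518, 0.038]
tool_rot: [-0.676, 0.676, 0.207, -0.208]
force: [-5.8, 0.6, 12.8]
gripper_width: 0.0572
```

```bash
cat > look.py <<'E'
import sys
from h import *
from workcell import manip
n=sys.argv[1]
plan(manip.get_state(),-.0065,.037)
c=manip.capture("scene");cv2.imwrite(f"pics/s{n}.png",cv2.resize(c["frame"][160:260,200:330,::-1],None,fx=6,fy=6,interpolation=cv2.INTER_CUBIC))
c=manip.capture("wrist");cv2.imwrite(f"pics/w{n}.png",c["frame"][:,:,::-1])
a=[manip.get_state()]; plan(a[0],-.0065,.037)
E
python3 look.py 8
```

```text
t 7.3167 pos [ 0.5446 -0.0518  0.038 ] disp -0.0058 -0.0007 F [-5.78  0.61 12.79] w 0.05715141071403322
delta tool [-0.0007  0.001   0.0007] in target tool frames [-0.0007  0.001   0.0007] rot+ [0.03, 0.12, -0.04] rot- [-0.07, -179.88, -0.05]
t 7.4167 pos [ 0.5446 -0.0518  0.0379] disp -0.0057 -0.0007 F [-5.27  1.38 13.05] w 0.056733791619552575
delta tool [-0.0008  0.0009  0.0007] in target tool frames [-0.0008  0.0009  0.0007] rot+ [0.03, 0.12, -0.04] rot- [-0.06, -179.88, -0.05]
```

View pics/s8.png

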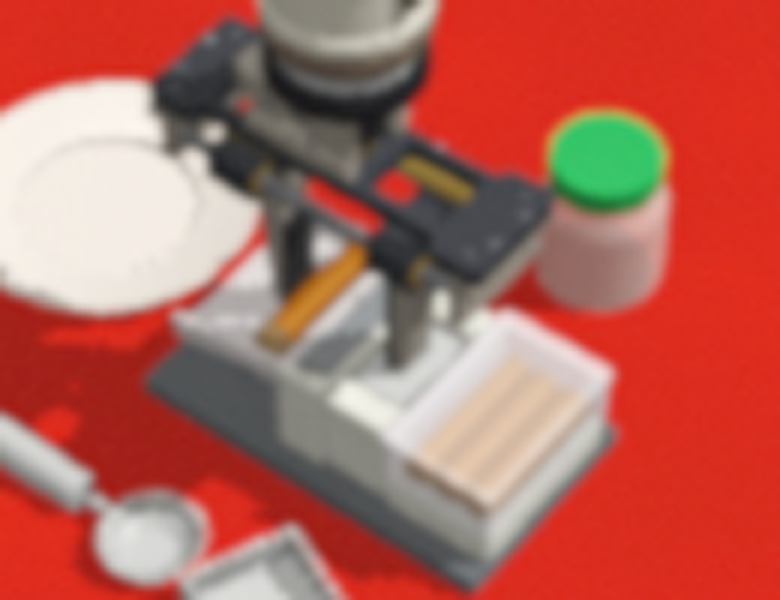

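View pics/w8.png

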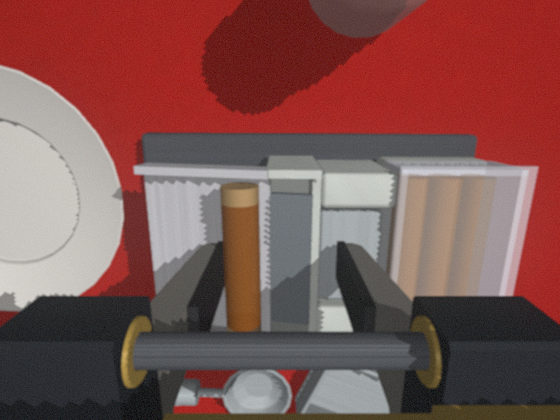

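The stick lies against the chute finger at wrist pixel (240,255), with the pocket empty. The force is 13 N, well above the 5.5 N spring, after about 12 mm of travel, so the pad is on its hard stop. I'll hold and check that the stick stays still.

>>> {"fn": "servo_tool", "kwargs": {"delta_pos": [[0, 0.001, 0], [0, 0.001, 0], [0, 0.001, 0], [0, 0.001, 0]], "rotation": [[0, 0, 0], [0, 0, 0], [0, 0, 0], [0, 0, 0]]}}

```text
t: 7.75
position: [0.5446, -0.0518, 0.038]
tool_rot: [-0.676, 0.676, 0.207, -0.209]
force: [-6.4, 0.7, 12.4]
gripper_width: 0.0574
```

```bash
python3 look.py 9; python3 - <<'E'
import cv2,numpy as np
a=cv2.imread("pics/w8.png").astype(int);b=cv2.imread("pics/w9.png").astype(int)
print(np.abs(a-b)[170:330,210:330].mean(), np.abs(a-b).mean())
for i in(a,b):
    h=cv2.cvtColor(i.astype(np.uint8),cv2.COLOR_BGR2HSV);m=cv2.inRange(h,(9,110,60),(28,255,255))[170:335,200:330];print(np.argwhere(m).mean(0),(m>0).sum())
E
```

```text
t 7.75 pos [ 0.5446 -0.0518  0.038 ] disp -0.0057 -0.0007 F [-6.42  0.66 12.45] w 0.057366188599409375
delta tool [-0.0007  0.001   0.0007] in target tool frames [-0.0008  0.001   0.0007] rot+ [-0.01, 0.2, -0.12] rot- [-0.19, -179.8, 0.02]
t 7.85 pos [ 0.5446 -0.0518  0.038 ] disp -0.0058 -0.0007 F [-5.48  1.36 12.04] w 0.057201248882406734
delta tool [-0.0007  0.001   0.0007] in target tool frames [-0.0007  0.001   0.0007] rot+ [-0.02, 0.2, -0.12] rot- [-0.19, -179.8, 0.03]
3.0878993055555557 3.761123866213152
[96.2755007  41.49138333] 4294
[96.20214252 41.52119236] 4294
```

View pics/w9.png

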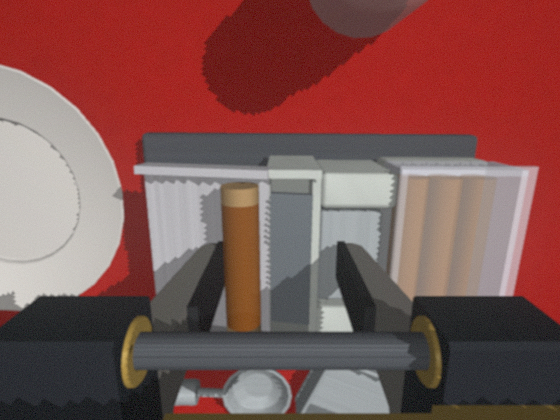

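The stick hasn't moved, the pad is at its stop (TCP height steady at 0.038 under 12 N), and nothing else has shifted. I'm handing in.

```bash
python3 -c "
from workcell import manip
print(manip.finish_job())"
```

```text
the job is handed in; nothing more can be done
None
```

The stick is dispensed and held on the chute. I pressed the pad down with one fingertip, the stick popped out of its pocket, and the other finger stopped it. I handed the job in at about 7.9 s of the 32 s, with the arm still holding.

**Final checks:**
- **Pad:** it travelled about 12 mm from first contact. The push was steady at 12–13 N, well above the 5.5 N spring, so the pad is on its hard stop.
- **Stick:** it shifted by less than 0.1 px between two wrist pictures 0.4 s apart, resting against the chute finger.
- **Other things:** none of the things visible in the last pictures had moved. I didn't check the mug and tea tin after the press.

**Did not match at first:**
- **Fingertip height:** at this opening the tips sit higher than the tool point, by about 15–20 mm. The depth image showed this, so I found the pad by feel instead of by the planned height.
- **Sideways force:** about 5–6 N remains at the wrist along world x. I left it, as nothing was moving.

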